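# Set the opening hours on the market stall's sign

### The arm

A 6-joint arm with a two-finger parallel gripper is mounted at the origin on the work surface. World frame = base frame: x ahead of the robot, y to its left, z up, the work surface at z = 0. Lengths are in mm, angles in rad, forces in N, time in s.
With the tool pointing down it reaches from about 275 to 750 mm from the base axis. Payload 10.2 kg.
Tool frame: the origin (TCP) lies at the very end of the fingers, on their centre line; the grasp point (between the pads) lies 19 mm behind it; z points along the fingers, y is the direction in which the jaws open and shut (so a half turn about z gives the same grasp; the last joint's range is limited). The gripper opens to 85 mm and grips with 20 to 120 N. Pads are 22 mm wide; open, the fingers measure 114 mm over their backs; the gripper's body (76 mm by 85 mm) begins 54 mm behind the grasp point. The pads swing forward as they close: fully open they stand 13 mm farther back than shut.
Start: joints at [1.11, 0.313, 1.498, -0, 1.331, -0.223], TCP at [123.684, 510.229, 231.294] pointing down, gripper open.
Joint ranges: [-2.94, 2.94], [-0.97, 2.17], [0.19, 2.56], [-1.23, 4.37], [0.02, 3.11], [-2.88, 2.88]. Speed limits (rad/s): [2.39, 2.39, 3.01, 3.14, 3.14, 3.14].

### API

Orientations are given as a unit quaternion [w, x, y, z].
In Python, from rig import sensors, imaging, ctrl gives the robot as it stands.
- The arm moves only by the shell command python3 -m creep 'ROWS' [FORCE]. ROWS is JSON, a list of rows, each an object with "grip": the finger opening in mm, from 0 to 85.4; "linear": the shift along the tool's x, y, z in mm, a list of three; "rot": the turn, a rotation vector about the tool's x, y, z in rad, a list of three. A call has 1 to 12 rows; each row shifts and turns the commanded pose from where the row before left it, along the tool's axes as they then stand; what a row does not reach is not made up. A row lasts 1/12 s, in which the tool goes at most 41.7 mm and 7.16 degrees, less where a joint would pass 70% of its speed; a pose out of reach is approached as far as the arm can. A call with a gripper value outside its range is refused whole. The fingers move at their own pace and stop on an object; FORCE is the grip in N (left out, the last holds). Time passes only in rows, so rows that do not move let the fingers close. It gives the time, the measured TCP pose, the force and the opening at its end, in the units of the state.
- sensors.sense(): the state, without advancing time (a new reading comes with each control period).
- imaging.capture(name): name is "scene" or "top" or "wrist"; returns (picture, depth): 420x560x3 uint8, red, green, blue; 420x560 float32, mm along the optical axis (not along the pixel's ray), 0 where there is no reading.
- imaging.camera_params(name): a dict with "intrinsics" (3x3 intrinsics, pixels), "k1" (the pictures are not rectified: a ray, as slopes to the right and down, at radius r is drawn at 1 + k1 r^2 times it, then the intrinsics apply), "R" (3x3) and "t" (3): a world point X has camera coordinates R X + t. Camera axes: x right, y down, z forward; pixel columns grow to the right and rows downward; lengths in mm; the calibration is good to about 2 mm. A picture is of the moment at which its call begins: read the wrist's pose just before it. camera_params takes no time and is no camera call; for the wrist camera it gives the pose at the moment of the call.
- ctrl.finish_job(): hands the job in, once; it reports no verdict.
The state is a dict: "time_s": time; "joints": joint angles; "dq": joint speeds; "tau": joint torques, N m; "eef_pos": TCP position; "ee_rot": TCP orientation; "force": force on the tool from outside, world axes, zero at the start; "wrist_torque": the same for the moment, N m; "grip_width": opening from 0.0 (shut) to 1.0 (fully open).
Only numpy, scipy, OpenCV 4.12 (cv2) and the standard library are available. Lean on these libraries where they do the work, as an engineer would, in place of code of your own. Each camera call takes 0.05 s, during which the arm holds its last target.

### The job

Set today's hours on the stall's opening-hours sign: the dial on the customers' left, as they read it from the front, to half past nine and the one on their right to four o'clock. Click the thumbwheels round with a fingertip on their rims where they stand out of the top of the sign, so that each hand rests exactly on its mark. Leave the sign standing where it is, do not lift or shove it, and do not disturb the wares around it.

Things in the scene. Friction and masses are not known exactly. Their poses are not given: they have to be found in the camera images.
- sign: opening-hours sign, loose on a heavy steel foot 110 x 290 x 10 mm (about 2.3 kg): a grey panel 290 mm wide, 28 mm thick, leaning back (towards the robot) 15 degrees, its top edge about 125 mm above the table. Origin: centre of the foot's underside. x: level, out of its front, away from the robot, to the customers; y: along its width, to the customers' right; z: up
- dial_open (a point): middle of the opening-time dial, the customers' left, 72 mm to -y of the sign's middle: a round white clock face, 91 mm, under a closed window in the panel's front, with one dark hand, 12 long hour ticks (four heavier at 12, 3, 6, 9), short half-hour ticks between, no numerals; 12 is at the top
- dial_close (a point): middle of the closing-time dial, the customers' right, 72 mm to +y of the sign's middle; otherwise the same
- rim_open (a point): top of the rim of the opening-time thumbwheel, 136 mm above the table, fixed to the sign. The black rubber-rimmed wheel, 60 mm radius, 10 mm thick, turns in the panel's plane behind its dial; its knurled rim stands 12 mm out of a slot 72 mm long in the panel's top edge. The hand is fixed to the wheel and turns with it. Pressed lightly from above, the rim follows a fingertip drawn along it
- rim_close (a point): the same point of the closing-time wheel's rim, 144 mm to the sign's +y of rim_open
- wheel_open (a joint): angle of the opening-time wheel and hand, rad: 0 at 12 o'clock, growing clockwise as customers see it (top of the rim moves to the sign's +y), pi/6 an hour: half past nine is 4.974. A sprung stop clicks at each half hour, 0.2618 apart (15.7 mm of rim), and draws it on once past halfway; about 0.5 N along the rim turns it, either way, without end
- wheel_close (a joint): the same for the closing-time wheel: four o'clock is 2.094.
- vase: blue glazed vase with a narrow neck, 74 mm across, 132 mm tall, standing loose. Origin: centre of its underside
- gourd: black two-bulbed gourd with a thin stalk, 84 mm across, 150 mm tall, standing loose. Origin: centre of its underside
- jar: white lidded jar with a blue band, 88 mm across, 102 mm tall, standing loose. Origin: centre of its underside
- bowl: small open white bowl, 90 mm across, 42 mm tall, in front of the sign (customers' side), standing loose. Origin: centre of its underside
- cup: terracotta cup, 62 mm across, 58 mm tall, beside the sign's +y end, standing loose. Origin: centre of its underside
- candlestick: brass candlestick, 68 mm across, 98 mm tall, beside the sign's -y end, standing loose. Origin: centre of its underside
- trinket_box: dark wooden box 89 x 64 x 47 mm with a small brass clasp, standing loose. Origin: centre of its underside
Mind the look-alikes: they are no part of the job. Several things look just like the gourd: the one meant starts farthest from the robot's base.

How it is judged:
By the outcome, as a careful person would: the job done as asked, in the order asked, and still so for the second after the job is handed in, with the robot touching nothing.
It also fails if it takes over 64 s, if anything falls off the work surface, if the arm or the gripper's body presses on something with over 40 N, if the wrist force passes 120 N, or if a joint passes its speed limit or range.

## Working session

There is one attempt and no reset: what is moved stays moved. The work goes in short steps, Python scripts to look and compute and a shell command to move; the robot and the scene stay as the last step left them, time stands still between calls to the robot, and variables do not carry over. Pictures are saved under pics/ and viewed, and the job is handed in when it is done.

```bash
ls; mkdir -p pics
python3 - <<'E'
from rig import sensors, imaging
import cv2
s=sensors.sense();print({k:(v if not hasattr(v,'tolist') else v.tolist()) for k,v in s.items()})
for n in ("scene","top"):
    p,d=imaging.capture(n)
    cv2.imwrite(f"pics/{n}0.png",p[:,:,::-1])
    import numpy as np
    np.save(f"pics/{n}0_d.npy",d); np.save(f"pics/{n}0_p.npy",p)
    print(n,imaging.camera_params(n))
E
```

```text
pics
{'time_s': 0.0, 'joints': [1.1095849944011194, 0.31344416603596276, 1.4984292051050339, 2.7405476851125704e-05, 1.3309579094607005, -0.22339094842673468], 'dq': [-0.0003955468106272101, 0.0010814434248362132, 0.0014629482287102063, 0.0005585485900051432, -0.0006390207062242862, 0.0010065525658311519], 'tau': [-0.002226830692961812, -41.22658610343933, -25.97443699836731, -0.0003654710053524468, 0.004182570119155571, 1.230205526780992e-05], 'eef_pos': [123.57199146167333, 510.0007243562924, 230.74101364293938], 'ee_rot': [-0.00022041244666741447, 0.11863338306696024, 0.9929379319452964, -0.0005789167807343057], 'force': [-0.9364133813475595, -0.5262754366941387, 0.4490173545126764], 'wrist_torque': [-0.07440930484435988, 0.017971019931690167, 0.031070957665533763], 'grip_width': 0.9954366323070977}
scene {'intrinsics': array([[413.5430672 ,   0.        , 285.47638601],
       [  0.        , 413.5430672 , 208.56452388],
       [  0.        ,   0.        ,   1.        ]]), 'k1': -0.08333155897656817, 'R': array([[-0.67739284,  0.73549479, -0.01365096],
       [ 0.39855969,  0.35135089, -0.84717337],
       [-0.61829532, -0.5793099 , -0.53114116]]), 't': array([ 342.75672726, -112.26571935, 1410.27720143])}
top {'intrinsics': array([[434.1760026 ,   0.        , 280.59710092],
       [  0.        , 434.1760026 , 213.54531827],
       [  0.        ,   0.        ,   1.        ]]), 'k1': 0.019129409143614256, 'R': array([[-0.02386015, -0.99963835, -0.01240374],
       [-0.98496478,  0.02562978, -0.17084351],
       [ 0.17109963,  0.00814089, -0.9852201 ]]), 't': array([   5.44478876,  511.6853048 , 1363.4024789 ])}
```

View pics/scene0.png

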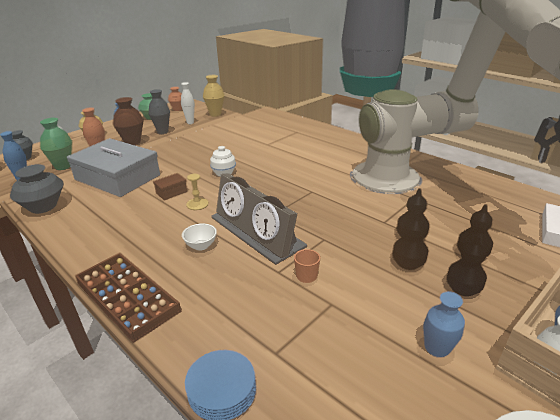

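View pics/top0.png

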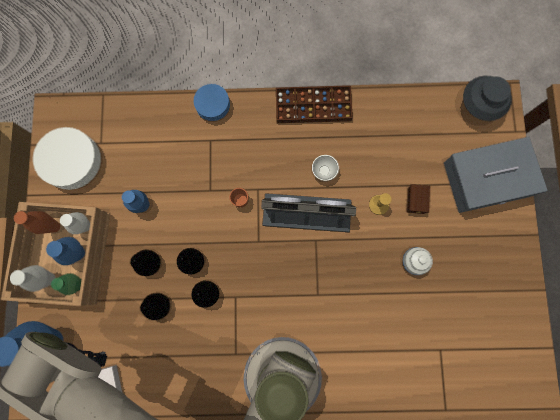

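Run:
```python
import cv2
p=cv2.imread("pics/scene0.png");c=p[165:265,205:315]
cv2.imwrite("pics/c1.png",cv2.resize(c,None,fx=6,fy=6,interpolation=cv2.INTER_CUBIC))
p=cv2.imread("pics/top0.png");c=p[150:250,220:400]
cv2.imwrite("pics/c2.png",cv2.resize(c,None,fx=4.4,fy=4.4,interpolation=cv2.INTER_CUBIC))
```

```text
(no output)
```

View pics/c1.png

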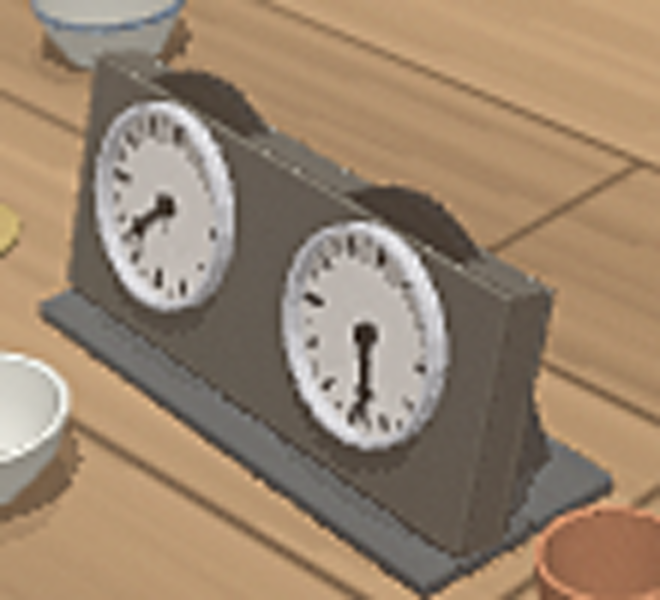

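View pics/c2.png

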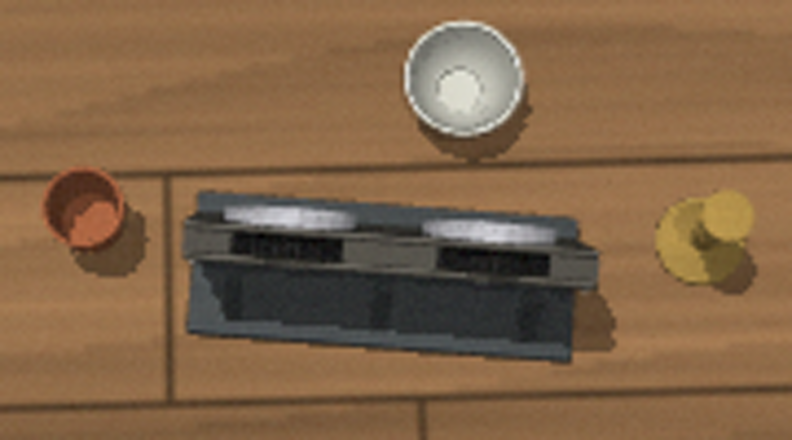

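```bash
cat > h.py <<'E'
import numpy as np, cv2
from rig import imaging
def cp(n): 
    c=imaging.camera_params(n); return [np.array(c["intrinsics"]),c["k1"],np.array(c["R"]),np.array(c["t"])]
def ray(c,uv):
    K,k,R,t=c
    q=cv2.undistortPoints(np.array(uv,float).reshape(-1,1,2),K,np.array([k,0,0,0.]))[:,0]
    d=np.c_[q,np.ones(len(q))]@R   # R^T d
    return -R.T@t,d
def onplane(c,uv,p0,n):
    o,d=ray(c,uv); s=((p0-o)@n)/(d@n); return o+s[:,None]*d
def proj(c,X):
    K,k,R,t=c
    return cv2.projectPoints(np.array(X,float).reshape(-1,1,3),cv2.Rodrigues(R)[0],t,K,np.array([k,0,0,0.]))[0][:,0]
# sign frame: panel plane local: foot centre
E
python3 - <<'E'
from h import *
c=cp("top"); z=np.array([0,0,1.])
a=np.array([[198,191],[577,217],[571,361],[188,332]])/4.4+[220,150]
P=onplane(c,a,10*z,z);print("foot top",P.round(1),P.mean(0)); 
e=P[0]-P[1];f=P[3]-P[2];print(np.linalg.norm(e),np.linalg.norm(f),np.degrees(np.arctan2(e[0],e[1])),np.degrees(np.arctan2(f[0],f[1])))
b=np.array([[186,219],[598,249],[597,288],[185,260]])/4.4+[220,150]
P=onplane(c,b,125*z,z);print("panel top",P.round(1),P.mean(0))
g=np.array([[231,231],[345,239],[343,263],[230,256]])/4.4+[220,150]
print("rimL",onplane(c,g,125*z,z).mean(0),onplane(c,g.mean(0),136*z,z))
g=np.array([[440,247],[550,254],[549,277],[438,272]])/4.4+[220,150]
print("rimR",onplane(c,g,125*z,z).mean(0))
E
```

```text
foot top [[ 587.4   43.6   10. ]
 [ 559.6 -243.1   10. ]
 [ 449.9 -233.    10. ]
 [ 479.2   53.    10. ]] [519.00332188 -94.89090328  10.        ]
288.0467213455197 287.4951082047835 5.541038005433508 5.834608081404463
panel top [[ 542.    47.3  125. ]
 [ 513.2 -238.3  125. ]
 [ 485.8 -236.2  125. ]
 [ 512.9   48.4  125. ]] [513.45832453 -94.70563032 125.        ]
rimL [520.08022066 -22.84189353 125.        ] [[517.96880488 -22.83546473 136.        ]]
rimR [ 505.54490707 -166.07568946  125.        ]
```

```bash
cat >> h.py <<'E'
yaw=np.radians(-5.7)
sx=np.array([np.cos(yaw),np.sin(yaw),0]);sy=np.array([-np.sin(yaw),np.cos(yaw),0]);sz=np.array([0,0,1.])
L=np.radians(15); pu=-np.sin(L)*sx+np.cos(L)*sz; pn=np.cos(L)*sx+np.sin(L)*sz
RIM={"open":np.array([502.6,-165.8,136.]),"close":np.array([517.2,-22.5,136.])}
def rect(img,c,name,off=12.,dz=np.zeros(3),N=360,half=55.):
    ctr=RIM[name]-60*pu+off*pn+dz
    g=np.linspace(-half,half,N)
    X,Y=np.meshgrid(g,-g)
    P=ctr+X[...,None]*sy+Y[...,None]*pu
    m=proj(c,P.reshape(-1,3)).reshape(N,N,2).astype(np.float32)
    return cv2.remap(img,m[...,0],m[...,1],cv2.INTER_CUBIC)
def angle(r,half=55.,rmin=12,rmax=30):
    g=cv2.cvtColor(r,cv2.COLOR_BGR2GRAY).astype(float);N=g.shape[0]
    yy,xx=np.mgrid[:N,:N];s=2*half/(N-1);x=xx*s-half;y=half-yy*s
    R=np.hypot(x,y);A=np.arctan2(x,y)%(2*np.pi)
    w=np.where((R>rmin)&(R<rmax),np.clip(np.percentile(g[R<35],60)-g-30,0,None),0)
    return np.angle((w*np.exp(1j*A)).sum())%(2*np.pi)
E
python3 - <<'E'
from h import *
im=cv2.imread("pics/scene0.png");c=cp("scene")
o=[]
for n in("open","close"):
    r=rect(im,c,n);a=angle(r);print(n,a,a/np.pi*6)
    cv2.circle(r,(180,180),int(45.5/110*360),(0,0,255),1);o.append(r)
cv2.imwrite("pics/r0.png",np.hstack(o))
E
```

```text
open 4.276425806504498 8.167371670451233
close 3.477918928750977 6.642335870203048
```

View pics/r0.png

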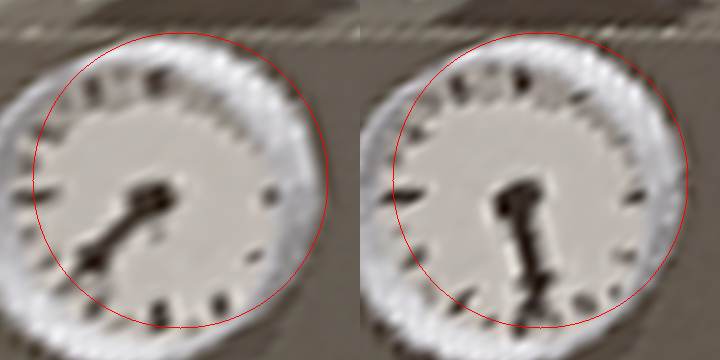

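Run:
```python
from h import *
im=cv2.imread("pics/scene0.png");c=cp("scene")
o=-c[2].T@c[3]; d=o-RIM["open"]; print("cam",d@sy,d@pu,d@pn)
o=[]
for n,px in(("open",(-27,-18)),("close",(-19,-18))):
    r=rect(im,c,n,dz=px[0]*110/360*sy+px[1]*110/360*pu);a=angle(r);print(n,a,a/np.pi*6)
    cv2.circle(r,(180,180),int(35/110*360),(0,0,255),1)
    for k in range(24):
        t=k*np.pi/12; cv2.circle(r,(int(180+115*np.sin(t)),int(180-115*np.cos(t))),2,(0,255,0),-1)
    o.append(r)
cv2.imwrite("pics/r1.png",np.hstack(o))
```

```text
cam 830.5182294025981 358.1696716726216 682.56707686962
open 3.915191907338178 7.477465742475083
close 2.978160687137817 5.68786793615927
```

View pics/r1.png

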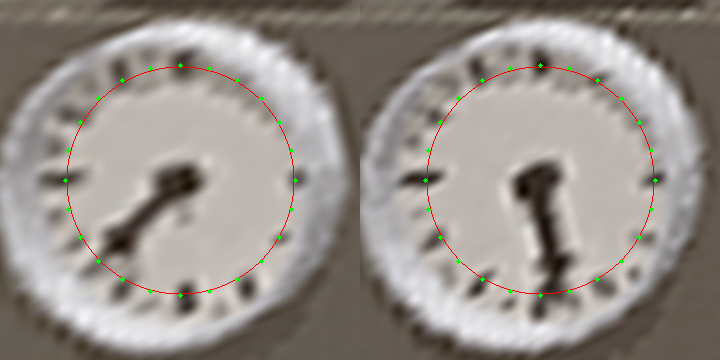

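```bash
cat >> h.py <<'E'
from scipy.spatial.transform import Rotation as Ro
from rig import sensors
def st():
    s=sensors.sense(); q=s["ee_rot"]; R=Ro.from_quat([q[1],q[2],q[3],q[0]]).as_matrix()
    return s,np.array(s["eef_pos"]),R
def goto(name,y=0.,h=40.):
    s,p,R=st(); T=RIM[name]+y*sy+h*pu
    d=R.T@(T-p); Rt=np.c_[-np.cross(sy,pu)*-1*-1,sy,-pu]; Rt[:,0]=np.cross(Rt[:,1],Rt[:,2])
    rv=Ro.from_matrix(R.T@Rt).as_rotvec()
    print("t",round(s["time_s"],2),"pos",p.round(1),"force",np.round(s["force"],1),"grip",round(s["grip_width"],2),"q",np.round(s["joints"],2))
    r=p-RIM[name]; print("rel rim y,h,n",(r@sy).round(1),(r@pu).round(1),(r@pn).round(1))
    print("tool delta",d.round(1),"rot",rv.round(3))
E
python3 -m creep '[{"grip":0,"linear":[0,0,0],"rot":[0,0,-0.07]},{"grip":0,"linear":[0,0,0],"rot":[0,0,-0.068]}]' 20
python3 -c "
from h import *
goto('open',-8,60)"
```

```text
time_s: 0.27
eef_pos: [123.6, 510.1, 230.9]
ee_rot: [-0.0, 0.048, 0.999, -0.0]
force: [0.5, 0.3, -0.3]
grip_width: 0.749
t 0.27 pos [123.6 510.1 230.9] force [ 0.5  0.3 -0.3] grip 0.75 q [ 1.11  0.31  1.5  -0.    1.33 -0.36]
rel rim y,h,n 634.9 206.7 -404.5
tool delta [-426.9 -644.1   37.3] rot [-0.    -0.262  0.003]
```

```bash
python3 -m creep '[{"grip":0,"linear":[-17.8,-26.8,0],"rot":[0,0,0]},{"grip":0,"linear":[-17.8,-26.8,0],"rot":[0,0,0]},{"grip":0,"linear":[-17.8,-26.8,0],"rot":[0,0,0]},{"grip":0,"linear":[-17.8,-26.8,0],"rot":[0,0,0]},{"grip":0,"linear":[-17.8,-26.8,0],"rot":[0,0,0]},{"grip":0,"linear":[-17.8,-26.8,0],"rot":[0,0,0]},{"grip":0,"linear":[-17.8,-26.8,0],"rot":[0,0,0]},{"grip":0,"linear":[-17.8,-26.8,0],"rot":[0,0,0]},{"grip":0,"linear":[-17.8,-26.8,0],"rot":[0,0,0]},{"grip":0,"linear":[-17.8,-26.8,0],"rot":[0,0,0]},{"grip":0,"linear":[-17.8,-26.8,0],"rot":[0,0,0]},{"grip":0,"linear":[-17.8,-26.8,0],"rot":[0,0,0]}]'
python3 -c "
from h import *
goto('open',-8,60)"
```

```text
time_s: 1.27
eef_pos: [304.4, 167.5, 231.2]
ee_rot: [0.0, 0.05, 0.999, 0.0]
force: [1.1, 0.8, 1.2]
grip_width: 0.001
t 1.27 pos [304.4 167.5 231.2] force [1.1 0.8 1.2] grip 0.0 q [ 0.16 -0.1   1.96  0.    1.28 -1.31]
rel rim y,h,n 311.9 151.6 -197.8
tool delta [-214.9 -319.9   37.3] rot [-0.    -0.262 -0.   ]
```

```bash
python3 -m creep '[{"grip":0,"linear":[-21,-32,0],"rot":[0,0,0]},{"grip":0,"linear":[-21,-32,0],"rot":[0,0,0]},{"grip":0,"linear":[-21,-32,0],"rot":[0,0,0]},{"grip":0,"linear":[-21,-32,0],"rot":[0,0,0]},{"grip":0,"linear":[-21,-32,0],"rot":[0,0,0]},{"grip":0,"linear":[-21,-32,0],"rot":[0,0,0]},{"grip":0,"linear":[-21,-32,0],"rot":[0,0,0]},{"grip":0,"linear":[-21,-32,0],"rot":[0,0,0]},{"grip":0,"linear":[-21,-32,0],"rot":[0,0,0]},{"grip":0,"linear":[-21,-32,0],"rot":[0,-0.1,0]},{"grip":0,"linear":[0,0,10],"rot":[0,-0.1,0]},{"grip":0,"linear":[0,0,10],"rot":[0,-0.062,0]}]'
python3 -c "
from h import *
goto('open',-8,30)"
```

```text
time_s: 2.27
eef_pos: [484.2, -172.3, 210.9]
ee_rot: [0.132, 0.051, 0.99, -0.007]
force: [1.0, 0.5, -1.2]
grip_width: 0.001
t 2.27 pos [ 484.2 -172.3  210.9] force [ 1.   0.5 -1.2] grip 0.0 q [-0.64  0.17  1.76  0.16  0.99 -2.18]
rel rim y,h,n -8.3 76.9 2.3
tool delta [ 2.5  0.4 46.9] rot [-0.001  0.004 -0.003]
```

```bash
python3 -m creep '[{"grip":0,"linear":[1,0,20],"rot":[0,0,0]},{"grip":0,"linear":[1,0,20],"rot":[0,0,0]},{"grip":0,"linear":[0,0,12],"rot":[0,0,0]},{"grip":0,"linear":[0,0,6],"rot":[0,0,0]},{"grip":0,"linear":[0,0,0],"rot":[0,0,0]}]'
python3 - <<'E'
from h import *
goto('open',-8,0)
for n in("scene","top","wrist"):
    p,d=imaging.capture(n); cv2.imwrite(f"pics/{n}1.png",p[:,:,::-1])
a=cv2.imread("pics/scene1.png")[120:270,190:330];b=cv2.imread("pics/top1.png")[150:250,230:400]
cv2.imwrite("pics/c3.png",cv2.resize(a,None,fx=4,fy=4,interpolation=2))
cv2.imwrite("pics/c4.png",cv2.resize(b,None,fx=4,fy=4,interpolation=2))
E
```

```text
time_s: 2.68
eef_pos: [496.9, -171.7, 153.8]
ee_rot: [0.129, 0.049, 0.99, -0.006]
force: [0.0, 0.4, -0.5]
grip_width: 0.002
t 2.68 pos [ 496.9 -171.7  153.8] force [ 0.   0.4 -0.5] grip 0.0 q [-0.62  0.27  1.8   0.17  0.85 -2.19]
rel rim y,h,n -6.4 18.5 -0.3
tool delta [-0.3 -1.6 18.5] rot [ 0.001 -0.002 -0.001]
```

View pics/c3.png

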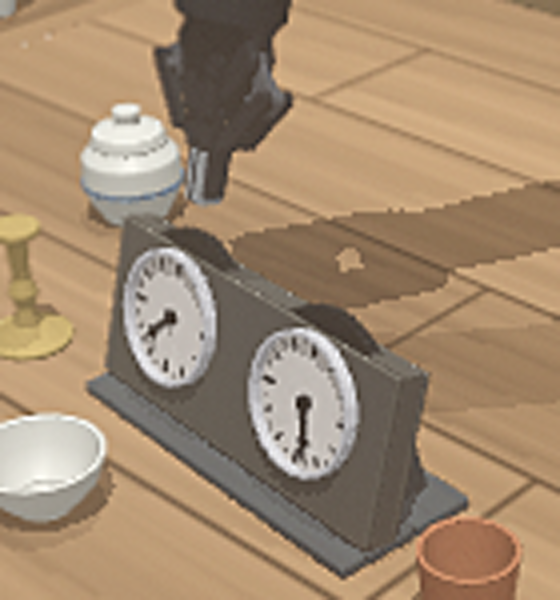

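View pics/wrist1.png

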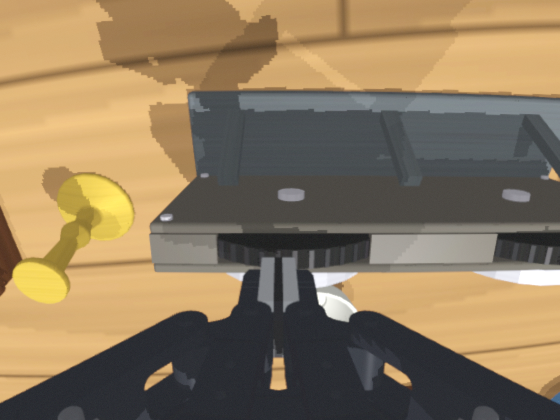

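```bash
python3 -m creep '[{"grip":0,"linear":[0,-1,8],"rot":[0,0,0]},{"grip":0,"linear":[0,-0.5,6],"rot":[0,0,0]},{"grip":0,"linear":[0,0,1],"rot":[0,0,0]},{"grip":0,"linear":[0,0,0],"rot":[0,0,0]}]'
python3 -m creep '[{"grip":0,"linear":[0,0,1],"rot":[0,0,0]},{"grip":0,"linear":[0,0,0],"rot":[0,0,0]}]'
python3 -m creep '[{"grip":0,"linear":[0,0,1],"rot":[0,0,0]},{"grip":0,"linear":[0,0,0],"rot":[0,0,0]}]'
```

```text
time_s: 3.17
eef_pos: [500.8, -173.8, 139.9]
ee_rot: [0.13, 0.049, 0.99, -0.006]
force: [0.3, -0.1, -0.5]
grip_width: -0.001
time_s: 3.33
eef_pos: [501.3, -173.9, 139.6]
ee_rot: [0.131, 0.049, 0.99, -0.007]
force: [-0.2, -0.3, -0.2]
grip_width: -0.0
time_s: 3.5
eef_pos: [501.5, -173.9, 138.6]
ee_rot: [0.13, 0.049, 0.99, -0.007]
force: [-0.2, 0.1, -0.4]
grip_width: -0.0
```

```bash
python3 -m creep '[{"grip":0,"linear":[0,0,1],"rot":[0,0,0]},{"grip":0,"linear":[0,0,0],"rot":[0,0,0]}]' | grep -E "pos|force"
python3 -m creep '[{"grip":0,"linear":[0,0,1],"rot":[0,0,0]},{"grip":0,"linear":[0,0,0],"rot":[0,0,0]}]'| grep -E "pos|force"
python3 -m creep '[{"grip":0,"linear":[0,0,1],"rot":[0,0,0]},{"grip":0,"linear":[0,0,0],"rot":[0,0,0]}]'| grep -E "pos|force"
```

```text
eef_pos: [501.7, -173.9, 137.5]
force: [-0.4, -0.9, -0.3]
eef_pos: [502.0, -173.9, 136.5]
force: [-0.1, -0.7, -0.5]
eef_pos: [502.2, -174.0, 135.5]
force: [0.3, 0.5, -0.5]
```

```bash
python3 -m creep '[{"grip":0,"linear":[0,0,1],"rot":[0,0,0]},{"grip":0,"linear":[0,0,0],"rot":[0,0,0]}]' | grep -E "pos|force"
python3 -m creep '[{"grip":0,"linear":[0,0,0.7],"rot":[0,0,0]},{"grip":0,"linear":[0,0,0],"rot":[0,0,0]}]'| grep -E "pos|force"
```

```text
eef_pos: [502.6, -174.2, 135.0]
force: [-2.5, -0.4, 4.3]
eef_pos: [502.7, -174.4, 134.8]
force: [-6.0, -0.3, 9.3]
```

```bash
python3 -m creep '[{"grip":0,"linear":[0,0,-0.3],"rot":[0,0,0]},{"grip":0,"linear":[0,2,0],"rot":[0,0,0]},{"grip":0,"linear":[0,2,0],"rot":[0,0,0]},{"grip":0,"linear":[0,2,0],"rot":[0,0,0]}]' | grep -E "pos|force"
python3 -m creep '[{"grip":0,"linear":[0,2,0],"rot":[0,0,0]},{"grip":0,"linear":[0,2,0],"rot":[0,0,0]},{"grip":0,"linear":[0,2,0],"rot":[0,0,0]}]'| grep -E "pos|force"
python3 -m creep '[{"grip":0,"linear":[0,2,0],"rot":[0,0,0]},{"grip":0,"linear":[0,2,0],"rot":[0,0,0]},{"grip":0,"linear":[0,0,0],"rot":[0,0,0]}]'| grep -E "pos|force"
python3 - <<'E'
from h import *
goto('open',8,0)
p,d=imaging.capture("scene"); cv2.imwrite("pics/s2.png",p[:,:,::-1])
im=cv2.imread("pics/s2.png");c=cp("scene");o=[]
for n,px in(("open",(-27,-18)),("close",(-19,-18))):
    r=rect(im,c,n,dz=px[0]*110/360*sy+px[1]*110/360*pu);a=angle(r);print(n,a,a/np.pi*6);o.append(r)
cv2.imwrite("pics/r2.png",np.hstack(o))
E
```

```text
eef_pos: [503.2, -168.3, 135.0]
force: [-5.9, 0.4, 9.5]
eef_pos: [503.9, -162.1, 135.1]
force: [-5.7, 1.2, 9.3]
eef_pos: [504.3, -158.0, 135.0]
force: [-4.2, 0.2, 7.3]
t 5.17 pos [ 504.3 -158.   135. ] force [-4.2  0.2  7.3] grip 0.0 q [-0.59  0.3   1.82  0.17  0.8  -2.16]
rel rim y,h,n 8.0 -1.2 0.6
tool delta [ 0.6  0.  -1.2] rot [-0.     0.001  0.   ]
open 4.16393929286276 7.952538254324153
close 2.9785814804348507 5.688671592158185
```

View pics/r2.png

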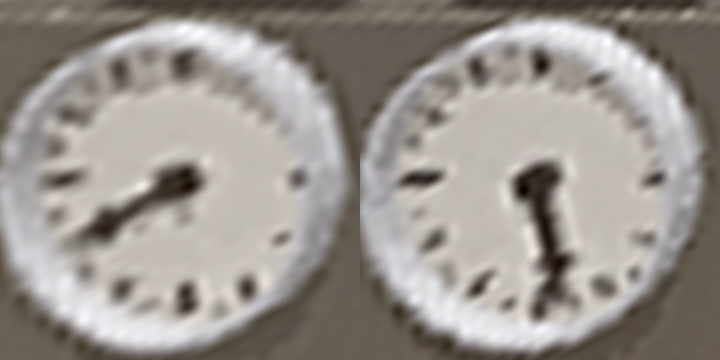

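```bash
python3 -m creep '[{"grip":0,"linear":[0,0,-10],"rot":[0,0,0]},{"grip":0,"linear":[0,-16,0],"rot":[0,0,0]},{"grip":0,"linear":[0,0,6],"rot":[0,0,0]},{"grip":0,"linear":[0,0,3],"rot":[0,0,0]},{"grip":0,"linear":[0,0,0.8],"rot":[0,0,0]},{"grip":0,"linear":[0,0,0],"rot":[0,0,0]},{"grip":0,"linear":[0,3,0],"rot":[0,0,0]},{"grip":0,"linear":[0,3,0],"rot":[0,0,0]},{"grip":0,"linear":[0,3,0],"rot":[0,0,0]},{"grip":0,"linear":[0,3,0],"rot":[0,0,0]},{"grip":0,"linear":[0,4,0],"rot":[0,0,0]},{"grip":0,"linear":[0,0,0],"rot":[0,0,0]}]' | grep -E "pos|force"
cat >> h.py <<'E'
def look(tag,show=True):
    p,d=imaging.capture("scene"); im=p[:,:,::-1].copy(); cv2.imwrite(f"pics/{tag}s.png",im); c=cp("scene");o=[]
    for n,px in(("open",(-27,-18)),("close",(-19,-18))):
        r=rect(im,c,n,dz=px[0]*110/360*sy+px[1]*110/360*pu);a=angle(r);print(n,round(a,3),round(a/np.pi*6,2));o.append(r)
    cv2.imwrite(f"pics/{tag}.png",np.hstack(o))
E
python3 - <<'E'
from h import *
goto('open',8,0); look("r3")
E
```

```text
eef_pos: [504.2, -157.1, 134.9]
force: [-3.7, 0.4, 7.5]
t 6.22 pos [ 504.2 -157.1  134.9] force [-3.7  0.4  7.5] grip -0.0 q [-0.58  0.3   1.82  0.17  0.8  -2.16]
rel rim y,h,n 8.8 -1.2 0.4
tool delta [ 0.4 -0.8 -1.2] rot [0. 0. 0.]
open 4.408 8.42
close 2.978 5.69
```

View pics/r3.png

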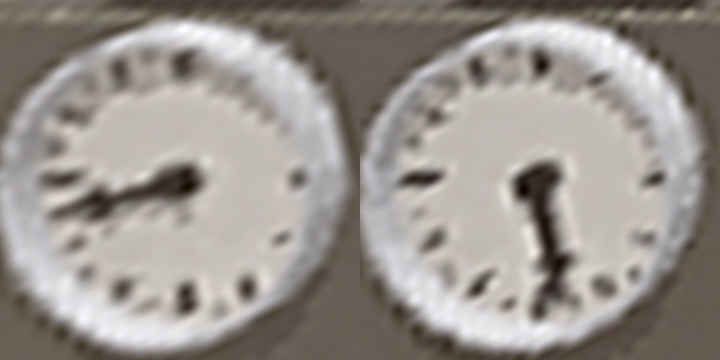

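Open now reads 8:30. Two more clicks, checking after each.

```bash
python3 -m creep '[{"grip":0,"linear":[0,0,-10],"rot":[0,0,0]},{"grip":0,"linear":[0,-16.5,0],"rot":[0,0,0]},{"grip":0,"linear":[0,0,6],"rot":[0,0,0]},{"grip":0,"linear":[0,0,3],"rot":[0,0,0]},{"grip":0,"linear":[0,0,0.9],"rot":[0,0,0]},{"grip":0,"linear":[0,0,0],"rot":[0,0,0]},{"grip":0,"linear":[0,3,0],"rot":[0,0,0]},{"grip":0,"linear":[0,3,0],"rot":[0,0,0]},{"grip":0,"linear":[0,3,0],"rot":[0,0,0]},{"grip":0,"linear":[0,3,0],"rot":[0,0,0]},{"grip":0,"linear":[0,4,0],"rot":[0,0,0]},{"grip":0,"linear":[0,0,0],"rot":[0,0,0]}]' | grep -E "pos|force"
python3 - <<'E'
from h import *
goto('open',8,0); look("r4")
E
python3 -m creep '[{"grip":0,"linear":[0,0,-10],"rot":[0,0,0]},{"grip":0,"linear":[0,-16,0],"rot":[0,0,0]},{"grip":0,"linear":[0,0,6],"rot":[0,0,0]},{"grip":0,"linear":[0,0,3],"rot":[0,0,0]},{"grip":0,"linear":[0,0,0.9],"rot":[0,0,0]},{"grip":0,"linear":[0,0,0],"rot":[0,0,0]},{"grip":0,"linear":[0,3,0],"rot":[0,0,0]},{"grip":0,"linear":[0,3,0],"rot":[0,0,0]},{"grip":0,"linear":[0,3,0],"rot":[0,0,0]},{"grip":0,"linear":[0,3,0],"rot":[0,0,0]},{"grip":0,"linear":[0,4,0],"rot":[0,0,0]},{"grip":0,"linear":[0,0,0],"rot":[0,0,0]}]' | grep -E "pos|force"
python3 -m creep '[{"grip":0,"linear":[0,0,-10],"rot":[0,0,0]},{"grip":0,"linear":[0,0,-15],"rot":[0,0,0]},{"grip":0,"linear":[0,0,0],"rot":[0,0,0]}]' | grep -E "pos|force"
python3 - <<'E'
from h import *
goto('close',8,10); look("r5")
E
```

```text
eef_pos: [504.0, -157.4, 134.9]
force: [-4.5, 0.8, 7.5]
t 7.27 pos [ 504.  -157.4  134.9] force [-4.5  0.8  7.5] grip -0.0 q [-0.59  0.3   1.82  0.17  0.8  -2.16]
rel rim y,h,n 8.5 -1.2 0.3
tool delta [ 0.3 -0.5 -1.2] rot [ 0.    -0.     0.001]
open 4.664 8.91
close 2.979 5.69
eef_pos: [504.0, -157.4, 134.9]
force: [-3.6, 0.4, 6.9]
eef_pos: [498.0, -157.8, 161.1]
force: [0.6, -0.6, 1.0]
t 8.57 pos [ 498.  -157.8  161.1] force [ 0.6 -0.6  1. ] grip -0.0 q [-0.59  0.25  1.8   0.16  0.86 -2.16]
rel rim y,h,n -136.6 25.7 1.0
tool delta [  1.  144.6  15.5] rot [-0.001  0.003  0.   ]
open 4.883 9.33
close 2.979 5.69
```

View pics/r5.png

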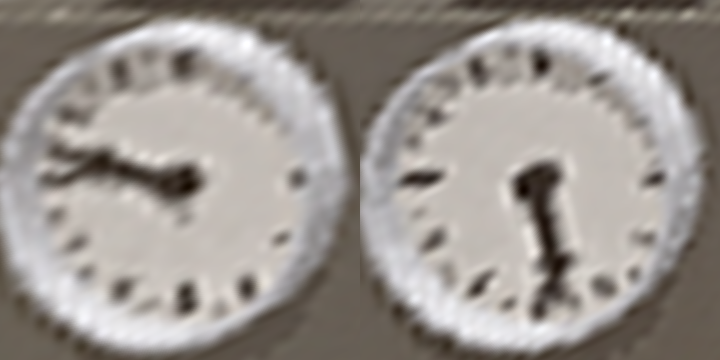

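```bash
python3 -m creep '[{"grip":0,"linear":[0,30,0],"rot":[0,0,0]},{"grip":0,"linear":[0,30,0],"rot":[0,0,0]},{"grip":0,"linear":[0,30,0],"rot":[0,0,0]},{"grip":0,"linear":[0,30,0],"rot":[0,0,0]},{"grip":0,"linear":[1,24,0],"rot":[0,0,0]},{"grip":0,"linear":[0,0,12],"rot":[0,0,0]},{"grip":0,"linear":[0,0,8],"rot":[0,0,0]},{"grip":0,"linear":[0,0,3],"rot":[0,0,0]},{"grip":0,"linear":[0,0,0],"rot":[0,0,0]}]' | grep -E "pos|force"
python3 -c "
from h import *
goto('close',8,-0.6)"
python3 -m creep '[{"grip":0,"linear":[0,0,1.4],"rot":[0,0,0]},{"grip":0,"linear":[0,0,0],"rot":[0,0,0]}]' | grep -E "pos|force"
python3 -m creep '[{"grip":0,"linear":[0,0,1],"rot":[0,0,0]},{"grip":0,"linear":[0,0,0],"rot":[0,0,0]}]' | grep -E "pos|force"
```

```text
eef_pos: [516.6, -15.5, 135.3]
force: [0.0, -1.2, 0.8]
t 9.37 pos [516.6 -15.5 135.3] force [ 0.  -1.2  0.8] grip 0.0 q [-0.28  0.27  1.85  0.07  0.76 -1.79]
rel rim y,h,n 6.9 -0.3 -1.5
tool delta [-1.5  1.1  0.3] rot [ 0.    -0.002 -0.001]
eef_pos: [517.4, -15.8, 135.1]
force: [-0.5, -0.0, 0.2]
eef_pos: [517.6, -15.6, 134.8]
force: [-4.2, 0.2, 6.3]
```

```bash
python3 -m creep '[{"grip":0,"linear":[0,-3,0.2],"rot":[0,0,0]},{"grip":0,"linear":[0,-3,0],"rot":[0,0,0]},{"grip":0,"linear":[0,-3,0],"rot":[0,0,0]},{"grip":0,"linear":[0,-3,0],"rot":[0,0,0]},{"grip":0,"linear":[0,-4,0],"rot":[0,0,0]},{"grip":0,"linear":[0,0,0],"rot":[0,0,0]}]' | grep -E "pos|force"
python3 -c "
from h import *
goto('close',-8,-1);look('r6')"
```

```text
eef_pos: [516.1, -31.9, 134.5]
force: [-4.2, 0.2, 6.3]
t 10.2 pos [516.1 -31.9 134.5] force [-4.2  0.2  6.3] grip -0.0 q [-0.32  0.27  1.85  0.08  0.76 -1.84]
rel rim y,h,n -9.5 -1.4 -0.6
tool delta [-0.6  1.5 -0.4] rot [-0.001  0.001 -0.001]
open 4.883 9.33
close 2.713 5.18
```

View pics/r6.png

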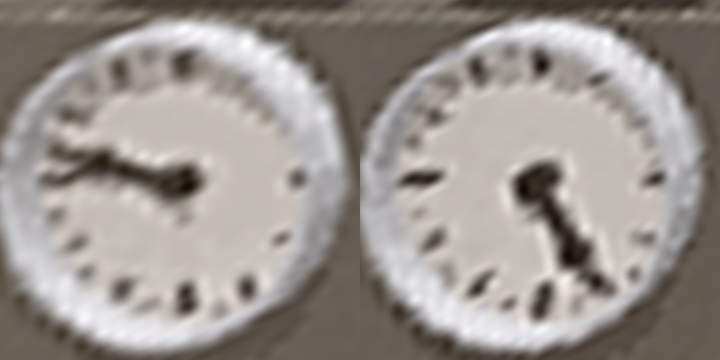

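```bash
python3 -m creep '[{"grip":0,"linear":[0,0,-10],"rot":[0,0,0]},{"grip":0,"linear":[0,17,0],"rot":[0,0,0]},{"grip":0,"linear":[0,0,6],"rot":[0,0,0]},{"grip":0,"linear":[0,0,3],"rot":[0,0,0]},{"grip":0,"linear":[0,0,0.9],"rot":[0,0,0]},{"grip":0,"linear":[0,0,0],"rot":[0,0,0]},{"grip":0,"linear":[0,-3,0],"rot":[0,0,0]},{"grip":0,"linear":[0,-3,0],"rot":[0,0,0]},{"grip":0,"linear":[0,-3,0],"rot":[0,0,0]},{"grip":0,"linear":[0,-3,0],"rot":[0,0,0]},{"grip":0,"linear":[0,-4,0],"rot":[0,0,0]},{"grip":0,"linear":[0,0,0],"rot":[0,0,0]}]' | grep -E "pos|force"
python3 - <<'E'
from h import *
goto('close',-8,0); look("r7")
E
python3 -m creep '[{"grip":0,"linear":[0,0,-10],"rot":[0,0,0]},{"grip":0,"linear":[0,16,0],"rot":[0,0,0]},{"grip":0,"linear":[0,0,6],"rot":[0,0,0]},{"grip":0,"linear":[0,0,3],"rot":[0,0,0]},{"grip":0,"linear":[0,0,1],"rot":[0,0,0]},{"grip":0,"linear":[0,0,0],"rot":[0,0,0]},{"grip":0,"linear":[0,-3,0],"rot":[0,0,0]},{"grip":0,"linear":[0,-3,0],"rot":[0,0,0]},{"grip":0,"linear":[0,-3,0],"rot":[0,0,0]},{"grip":0,"linear":[0,-3,0],"rot":[0,0,0]},{"grip":0,"linear":[0,-4,0],"rot":[0,0,0]},{"grip":0,"linear":[0,0,0],"rot":[0,0,0]}]' | grep -E "pos|force"
python3 -m creep '[{"grip":0,"linear":[0,0,-10],"rot":[0,0,0]},{"grip":0,"linear":[0,0,-30],"rot":[0,0,0]},{"grip":0,"linear":[0,0,-40],"rot":[0,0,0]},{"grip":0,"linear":[0,0,0],"rot":[0,0,0]}]' | grep -E "pos|force"
python3 - <<'E'
from h import *
goto('close',8,10); look("r8")
p,d=imaging.capture("top");cv2.imwrite("pics/top8.png",p[:,:,::-1])
p,d=imaging.capture("wrist");cv2.imwrite("pics/w8.png",p[:,:,::-1])
for k in("top0","top8"): 
    a=cv2.imread(f"pics/{k}.png")
d=cv2.absdiff(cv2.imread("pics/top0.png"),cv2.imread("pics/top8.png"))
cv2.imwrite("pics/diff.png",d)
E
```

```text
eef_pos: [516.0, -31.2, 134.5]
force: [-5.9, -0.3, 9.4]
t 11.25 pos [516.  -31.2 134.5] force [-5.9 -0.3  9.4] grip 0.0 q [-0.32  0.27  1.85  0.08  0.76 -1.84]
rel rim y,h,n -8.8 -1.4 -0.7
tool delta [-0.7  0.8 -1.4] rot [-0.001  0.    -0.001]
open 4.884 9.33
close 2.434 4.65
eef_pos: [515.9, -31.3, 134.3]
force: [-6.6, 0.0, 11.1]
eef_pos: [496.7, -28.9, 217.6]
force: [0.4, -0.6, 1.4]
t 12.63 pos [496.7 -28.9 217.6] force [ 0.4 -0.6  1.4] grip -0.0 q [-0.32  0.12  1.8   0.07  0.96 -1.83]
rel rim y,h,n -8.4 84.0 2.1
tool delta [ 2.8 16.6 73.9] rot [-0.002  0.01   0.   ]
open 4.883 9.33
close 2.199 4.2
```

View pics/r8.png

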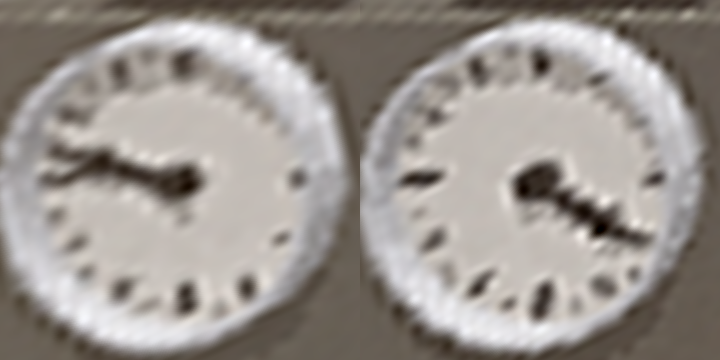

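View pics/top8.png

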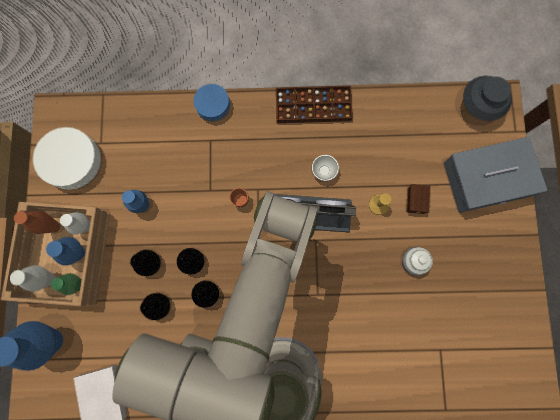

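```bash
python3 -m creep '[{"grip":0,"linear":[0,0,-20],"rot":[0,0,0]},{"grip":0,"linear":[20,0,-20],"rot":[0,0,0]},{"grip":0,"linear":[20,0,-10],"rot":[0,0,0]},{"grip":0,"linear":[0,0,0],"rot":[0,0,0]},{"grip":0,"linear":[0,0,0],"rot":[0,0,0]}]' | grep -E "pos|force"
python3 - <<'E'
from h import *
look("r9")
f=lambda k:cv2.cvtColor(cv2.imread(k),6).astype(np.float32)
a,b=f("pics/scene0.png"),f("pics/r9s.png")
for nm,(x0,y0,x1,y1) in dict(sign=(205,170,310,262),foot=(210,215,300,262),bowl=(178,220,222,255),cup=(290,245,325,285),cand=(182,170,212,212)).items():
    A,B=a[y0:y1,x0:x1],b[y0:y1,x0:x1]
    print(nm,cv2.phaseCorrelate(A,B,cv2.createHanningWindow((x1-x0,y1-y0),cv2.CV_32F)),(abs(A-B)>25).sum())
x=cv2.imread("pics/r9s.png")[165:265,205:315];cv2.imwrite("pics/c9.png",cv2.resize(x,None,fx=6,fy=6,interpolation=2))
E
```

```text
eef_pos: [443.8, -23.0, 248.4]
force: [-0.1, -0.1, -0.5]
open 4.883 9.33
close 2.199 4.2
sign ((-0.03875756129053087, 0.055877630842871895), 0.8240876351425677) 793
foot ((-0.41919222735149475, 0.07429764833755925), 0.8917933154989172) 62
bowl ((0.47071465306475346, -0.0018240148337191897), 0.9984262414184617) 0
cup ((0.02547724221060932, -0.005640836228938184), 0.9990022157629331) 0
cand ((-0.004937070374204211, 0.5383796537920205), 0.9895614173677233) 0
```

View pics/c9.png

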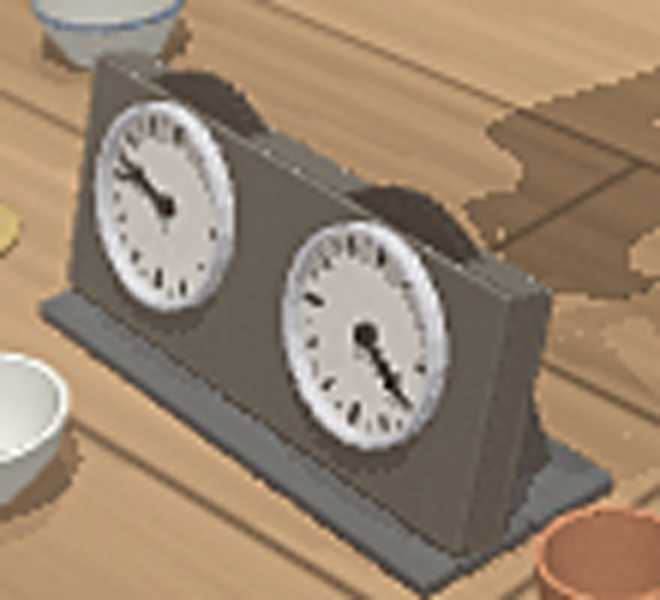

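Run:
```python
from h import *
for t in("r1","r9"):
    im=cv2.imread(f"pics/{t}.png")
    for k in(0,1):
        r=im[:,k*360:(k+1)*360]
        print(t,k,[round(angle(r,rmin=m,rmax=m+5)*6/np.pi,2) for m in(15,18,21,24,26)])
im=cv2.imread("pics/r9.png");cv2.imwrite("pics/d9.png",im)
```

```text
r1 0 [np.float64(7.49), np.float64(7.48), np.float64(7.46), np.float64(7.45), np.float64(7.63)]
r1 1 [np.float64(5.71), np.float64(5.69), np.float64(5.66), np.float64(5.64), np.float64(5.7)]
r9 0 [np.float64(9.28), np.float64(9.34), np.float64(9.39), np.float64(9.36), np.float64(9.48)]
r9 1 [np.float64(4.23), np.float64(4.19), np.float64(4.16), np.float64(4.13), np.float64(4.08)]
```

```bash
python3 -c "
from rig import ctrl;print(ctrl.finish_job())"
```

```text
the job is handed in; nothing more can be done
None
```

I set the sign and handed the job in at about 13 s of the 64 s. The opening dial reads half past nine and the closing dial reads four o'clock.

**What I did:** The opening wheel started at 7:30 and went four clicks towards the sign's +y. The closing wheel started at 5:30 and went three clicks towards −y. I did the opening wheel first, one click per stroke with shut fingertips, pressing at about 7–13 N at the readings taken. The arm then backed clear of everything.

**Last checks:**
- **Dials:** The closing hand sits on the long 4 tick. The opening hand lies between the 9 and 10 ticks, on the half-hour mark.
- **Angle estimate:** My numeric fit reads slightly off the marks, 9.33 h and 4.20 h. That is a bias from the oblique view: measured near the hand tips it gives 9.48 and 4.08. Every click moved the reading by the expected half hour or close to it. I did not take a close-up from the front.
- **Sign and wares:** The pictures show no visible shift of the sign. The bowl, cup and candlestick look the same before and after. I only glanced at the other wares in the overhead picture and saw no change. The image-shift numbers showed up to half a pixel, even where the picture itself had not changed, so I took that as an artefact.

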